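Ease a ratchet clamp down onto a ferrule

ROBOT

A 6-joint arm with a two-finger parallel gripper is mounted at the origin on a cart in front of the work surface, level with it; the furniture and walls round the work are solid. World frame = base frame: x ahead of the robot, y to its left, z up, the work surface at z = 0. Lengths are in m, angles in degrees, forces in N, time in s.
With the tool pointing down it reaches from about 0.35 to 0.725 m from the base axis. Payload 6 kg.
Tool frame: the origin (TCP) lies at the very end of the fingers, on their centre line; the grasp point (between the pads) lies 19 mm behind it; z points along the fingers, y is the line along which they close (so a half turn about z gives the same grasp; the last joint's range is limited). The gripper opens to 85 mm and grips with 20 to 120 N. Pads are 22 mm wide; open, the fingers measure 114 mm over their backs; the gripper's body (76 mm by 85 mm) begins 54 mm behind the grasp point. The pads swing forward as they close: fully open they stand 13 mm farther back than shut.
Start: joints at [-48.776, 2.303, 4.859, 0, -92.561, -19.12], TCP at [0.226, -0.556, 0.231] pointing down, gripper open.
Joint ranges: [-146.85, 146.85], [-73.84, 115.35], [-62.03, 85.46], [-188.31, 113.3], [-161.28, -10.13], [-171.36, 171.36]. Speed limits (degrees/s): [147.25, 147.25, 172.46, 180, 180, 180].

INTERFACE

Orientations are given as a 3x3 rotation matrix whose columns are the frame's x, y, z axes.
In Python, from workcell import arm, viewer gives the robot as it stands. Calls block until the motion is done:
- arm.goto(position, orientation): joint-space move of the TCP to a pose.
- arm.move_linear(position, rotation=None, feed=0.15, force_limit=None): straight line of the TCP; rotation=None keeps the orientation; feed is the mean speed in m/s. With force_limit (N) it stops when the force on the tool has changed by that much, and returns True; else False.
- arm.movej(angles): joint-space move.
- arm.command_gripper(opening, f_grip=None): opening from 0.0 (shut) to 1.0 (fully open); f_grip is the grip in N (None keeps the last); returns when the fingers have stopped.
- arm.hold(seconds).
- arm.inverse_kinematics(position, orientation): joint angles nearest the present ones, or None.
- arm.state(): the state.
- viewer.snapshot(name): name is "scene" or "top"; returns a dict with "pixels" (384x512x3 uint8, blue, green, red), "mtx" (3x3 intrinsics, pixels), "R" (3x3) and "t" (3): a world point X has camera coordinates R X + t. Camera axes: x right, y down, z forward; pixel columns grow to the right and rows downward; lengths in m; the calibration is good to about 2 mm. A picture is of the moment at which its call begins. There is no depth.
A pose or a line that the arm cannot do raises arm.Unreachable and nothing moves.
- arm.sign_off(): hands the job in; it is judged then, once.
The state is a dict: "t": time; "q": joint angles; "joint_velocities": joint speeds; "joint_efforts": joint torques, N m; "tcp_pos": TCP position; "tcp_rot": TCP orientation; "force": force on the tool from outside, world axes, zero at the start; "moment": the same for the moment, N m; "width": opening from 0.0 (shut) to 1.0 (fully open); "grip_force": force on a finger pad.
Only numpy, scipy, OpenCV 4.12 (cv2) and the standard library are available. Lean on these libraries where they do the work, as an engineer would, in place of code of your own. Each camera call takes 0.05 s, during which the arm holds its last target. There are 200 camera calls.

TASK

The ratchet clamp on the counter is wound open, with a brass ferrule standing in front of its vee anvil. Steady the lever against its spring load and squeeze the red trigger towards it to lift the sprung pawl off the ratchet wheel; then, with the pawl held off, ease the lever back slowly, never letting it run, until the jaw has pushed the ferrule into the anvil and the clamp's spring, not your hand, carries the load. Do not lean on the lever after that, as the ferrule has a thin wall; let go, leaving the ferrule upright and nipped, and the other things on the counter where they are.

Things in the scene. Friction and masses are not known exactly. Their poses are not given: they have to be found in the camera images.
- drum_axis (a point): On the upright axis of the clamp's drum at lever mid-height, 76 mm above the counter. Axes: z up, y the way the jaw closes; ferrule and anvil lie 65 mm to +x, 95 to 135 mm to +y. Grey bed 150 x 290 x 12 mm, fixed steel ratchet wheel 116 mm across at 52 to 62 mm height, above it the lever with blue hub (top at 95 mm), below it the drum that drives the jaw's rack.
- lever_grip (a point): Grip point, turning with the lever: 140 mm out from the drum's axis, mid-height, half-way between the outer faces of lever and trigger (40 mm apart when free, 32 mm squeezed). x outward along the lever, y level across it towards easing back, z up. Fingers that meet both faces together wind the lever 4 mm back as they squeeze, which unloads the pawl.
- lever_mid (a point): Centre of the lever's black grip, 13 mm to +y of the grip point, same axes: a rounded bar along x, 14 mm wide (y), 20 mm high (66 to 86 mm above the counter), black from 102 to 192 mm from the drum's axis, only counter below. The clamp's spring pushes it to +y with about 5 to 6 N all the way; moving, the bearing drags with 0.25 N m per rad/s. Pawl off, only the hand holds it.
- trigger_mid (a point): Middle of the red trigger beside the lever on its -y side: bar 105 mm long, 9 mm wide, 18 mm high (67 to 85 mm above the counter), part of the pawl. Push it about 8 mm towards the lever (+y of the grip point's axes) to lift the pawl: 4 to 5 N, some newtons more while the load rests on the pawl.
- drum (a joint): Turn of drum and lever, rad: 0 wound open, pawl in a tooth; grows as the lever eases back (counter-clockwise from above), at most 1.15; winds on to -0.2. The jaw closes 40 mm per rad. The ferrule is nipped somewhere from 0.4 to 1.05, depending on where the anvil was bolted, which is not given: feel for it. Teeth are 0.26 rad apart.
- pawl (a joint): Turn of pawl and trigger on the lever, rad: 0 fully in a tooth, clear of the teeth above 0.1, stop at 0.15. Let go, it springs back and stops the lever at the next tooth.
- jaw: Blue jaw 46 x 16 x 36 mm on a steel rack, with a spring-backed black pad 40 x 6 x 30 mm that gives 1 mm per 12 N (its face 75 mm to +y of the drum's axis at drum 0). Origin at the foot of the drum's axis at drum 0, y the closing direction. With the lever let go it presses a nipped ferrule with about 19 N, more while a finger still pushes on the trigger alone; the ferrule stands 45 N.
- ferrule: Brass ferrule, a loose thin-walled tube 38 mm across and 52 mm high, upright on the bed between pad and anvil; origin at the centre of its underside. The jaw pushes it 2 to 12 mm until it seats in the steel vee anvil.
- filter_box: yellow and black carton, 62 x 62 x 80 mm, bystander; origin at the centre of its underside
- oil_filter: white spin-on oil filter, 68 mm across, 88 mm high, bystander; origin at the centre of its underside
- black_tape: roll of black tape, 62 mm across, 18 mm high, lying flat, bystander; origin at the centre of its underside
- tape_measure: yellow tape measure, 36 x 68 x 66 mm, bystander; origin at the centre of its underside
Not all that is in view belongs to the job. Of the things that look like the ferrule, the middle-sized one is meant.

How it is judged (in metres and radians):
On the way, in this order (a step that is already met when the one before it is completed fails the run):
1. the pawl is squeezed off the ratchet wheel with the drum still wound (value of joint pawl above 0.1 rad and value of joint drum below 0.12 rad), for 0.1 s.
2. with the pawl still held off, the jaw has landed: it presses the ferrule into the anvil (value of joint pawl above 0.1 rad and contact force between jaw and ferrule above 8 N), for 0.2 s.
At the end, for the whole second after the job is handed in: The lever is let go and at rest (under 0.05 rad/s), the drum eased back by more than 0.3 rad, and the jaw presses the ferrule into the anvil with more than 10 N by the clamp's own spring; the ferrule stands upright within 0.1 rad, at rest (contact force between jaw and ferrule above 10 N and value of joint drum above 0.3 rad and velocity of joint drum between -0.05 and 0.05 rad/s and angle between ferrule's own z axis and vertical below 0.1 rad and linear speed of ferrule below 0.02 m/s); the robot touches nothing.
It fails at once if the lever runs or is let snap back (drum faster than 2 rad/s) (velocity of joint drum above 2 rad/s).
It fails at once if the jaw is forced onto the ferrule with more than 45 N (contact force between jaw and ferrule above 45 N).
It fails at once if the lever or trigger is handled so that the ferrule tips (angle between ferrule's own z axis and vertical above 0.35 rad).
It fails at once if the robot's fingers touch the ferrule (contact force between the fingers and ferrule above 1 N).
It fails at once if a bystander is shifted by more than 30 mm (distance of any of filter_box, oil_filter, black_tape, tape_measure from where it was at the start of the episode above 0.03 m).
It also fails if it takes over 69 s, if anything falls off the work surface, if the arm or the gripper's body presses on something with over 40 N, if the wrist force passes 120 N, or if a joint passes its speed limit or range.

## Working session

There is one attempt and no reset: what is moved stays moved. The work goes in short steps, each a Python script; the robot and the scene stay as the last script left them, time stands still between calls to the robot, and variables do not carry over. Pictures are saved under pics/ and viewed, at most 10 in all, crops included, and the job is handed in when it is done.

```bash
mkdir -p pics; ls; python3 - <<'E'
from workcell import arm, viewer
import cv2,numpy as np
for n in ("scene","top"):
    s=viewer.snapshot(n); cv2.imwrite(f"pics/{n}0.png",s["pixels"]); np.savez(f"{n}0.npz",**s)
    print(n,s["mtx"].tolist(),np.round(s["R"],3).tolist(),s["t"], -s["R"].T@s["t"])
print(arm.state())
E
```

```text
pics
scene [[466.8699015161188, 0.0, 257.58231409468203], [0.0, 466.8699015161188, 196.79747021897242], [0.0, 0.0, 1.0]] [[-0.848, -0.53, -0.016], [-0.367, 0.608, -0.704], [0.382, -0.591, -0.71]] [0.40166527 0.3654664  1.04490564] [0.07534775 0.60787881 1.00575073]
top [[425.3683181215557, 0.0, 262.42918942728056], [0.0, 425.3683181215557, 188.3867280545064], [0.0, 0.0, 1.0]] [[0.021, -1.0, 0.004], [-0.991, -0.022, -0.13], [0.13, -0.001, -0.991]] [-0.18368715  0.59662798  1.17804315] [ 0.44173995 -0.16917606  1.24648981]
{'t': 0.1, 'q': array([-4.87751205e+01,  2.33539382e+00,  4.80839510e+00, -2.25933541e-02,
       -9.25615747e+01, -1.91195091e+01]), 'joint_velocities': array([-0.00612665, -0.08496646,  0.09565215, -0.00366872, -0.05171082,
        0.1365103 ]), 'joint_efforts': array([-5.68863659e-03, -3.69345760e+01,  3.48279619e+01,  6.95170105e+00,
       -4.55869100e-03, -1.93014364e-05]), 'tcp_pos': array([ 0.22574042, -0.55559983,  0.23038302]), 'tcp_rot': array([[-9.26486797e-01, -3.76326578e-01, -7.22483513e-04],
       [-3.76327248e-01,  9.26485715e-01,  1.42232493e-03],
       [ 1.34111982e-04,  1.58965550e-03, -9.99998728e-01]]), 'force': array([-0.06428334, -0.43883977,  0.33874109]), 'moment': array([ 0.03204552, -0.00263151,  0.01662344]), 'grip_force': 0.0, 'width': 1.00146876857926}
```

View pics/scene0.png

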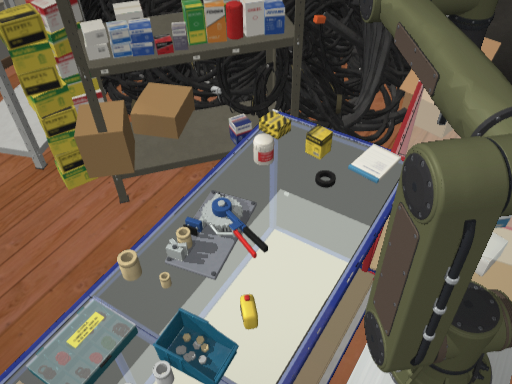

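View pics/top0.png

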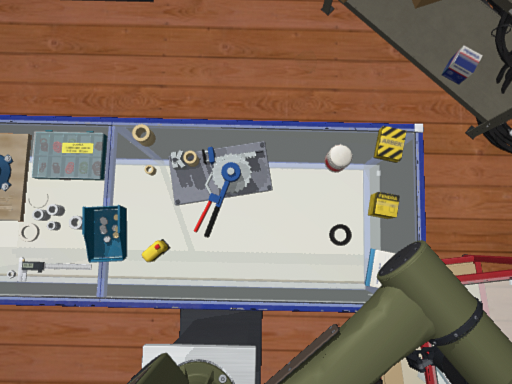

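The scene shows the clamp with its hub at about (221,205) and the lever running to (265,248). The top view shows the hub at (231,172), the red trigger at (195,230) and the black grip at (208,235).

There are three ferrule lookalikes in the top view: a large tube at (141,132), a small one at (151,170), and a middle-sized one at (190,157). The last one stands between the jaw and the anvil, so it fits the description. I'll confirm it in a crop and measure.

```bash
cat > h.py <<'E'
import numpy as np, cv2
def ray(s,uv,z):
    c=-s["R"].T@s["t"]; d=s["R"].T@np.linalg.inv(s["mtx"])@np.array([uv[0],uv[1],1.])
    return c+d*(z-c[2])/d[2]
def blob(m,z,s,box):
    u0,v0,u1,v1=box; k=np.zeros_like(m); k[v0:v1,u0:u1]=m[v0:v1,u0:u1]
    n,l,st,ce=cv2.connectedComponentsWithStats(k)
    i=1+st[1:,4].argmax(); c=max(cv2.findContours((l==i).astype(np.uint8),0,1)[0],key=len)
    return ce[i],st[i,4],cv2.minAreaRect(c),np.argwhere(l==i)[:,::-1]
def masks(p):
    b,g,r=[p[...,i].astype(int) for i in range(3)]
    return dict(blue=((b>1.5*r)&(b>90)).astype(np.uint8),red=((r>2*g)&(r>2*b)&(r>90)).astype(np.uint8),black=(np.max(p,2)<50).astype(np.uint8))
E
python3 - <<'E'
from h import *
for n,box in (("top",(165,135,280,245)),("scene",(160,180,280,280))):
    s=np.load(n+"0.npz"); m=masks(s["pixels"])
    bb=box
    for k,z in (("blue",.095),("red",.085),("black",.086)):
        ce,a,r,p=blob(m[k],z,s,bb)
        print(n,k,ce,a,r,ray(s,ce,z))
        q=cv2.boxPoints(r); print([np.round(ray(s,x,z)[:2],4).tolist() for x in q])
a=np.load("top0.npz")["pixels"][115:255,125:285]; b=np.load("scene0.npz")["pixels"][180:300,110:280]
f=lambda x:cv2.resize(x,(400,int(400*x.shape[0]/x.shape[1])),interpolation=cv2.INTER_CUBIC)
a,b=f(a),f(b);h=max(len(a),len(b));o=np.zeros((h,800,3),np.uint8);o[:len(a),:400]=a;o[:len(b),400:]=b
cv2.imwrite("pics/crop1.png",o)
E
```

```text
top blue [225.14114833 181.70095694] 418 ((222.9785919189453, 182.58644104003906), (18.33257293701172, 45.958160400390625), 32.347442626953125) [ 0.60936665 -0.06823699  0.095     ]
[[0.5657, -0.0092], [0.6747, -0.0727], [0.6483, -0.1161], [0.5399, -0.0523]]
top red [201.87 216.45] 100 ((202.1000213623047, 215.80001831054688), (2.683281421661377, 33.541019439697266), 26.56505012512207) [ 0.51362902 -0.00704984  0.085     ]
[[0.4758, 0.0145], [0.5586, -0.0232], [0.5554, -0.0299], [0.4727, 0.0078]]
top black [211.72033898 221.30508475] 118 ((211.76290893554688, 221.2165069580078), (3.733381986618042, 31.015789031982422), 21.037511825561523) [ 0.50094081 -0.03451618  0.086     ]
[[0.4634, -0.0162], [0.5428, -0.0435], [0.5393, -0.0532], [0.46, -0.0258]]
scene blue [226.60336538 213.04567308] 416 ((228.50001525878906, 214.00001525878906), (40.305084228515625, 19.091880798339844), 45.0) [ 0.60373523 -0.05565533  0.095     ]
[[0.6616, -0.0487], [0.6601, -0.1099], [0.5354, -0.0619], [0.54, -0.0055]]
scene red [244.52980132 242.78145695] 151 ((244.64356994628906, 243.06436157226562), (33.42088317871094, 4.714102745056152), 50.710594177246094) [ 0.51230735 -0.00208239  0.085     ]
[[0.5598, -0.0166], [0.5574, -0.03], [0.4655, 0.013], [0.4683, 0.0255]]
scene black [254.91160221 238.79005525] 181 ((255.00001525878906, 239.00001525878906), (31.11269760131836, 5.656853675842285), 45.0) [ 0.49633877 -0.02607128  0.086     ]
[[0.5407, -0.0336], [0.5393, -0.0505], [0.4525, -0.0179], [0.4545, -0.0019]]
```

View pics/crop1.png

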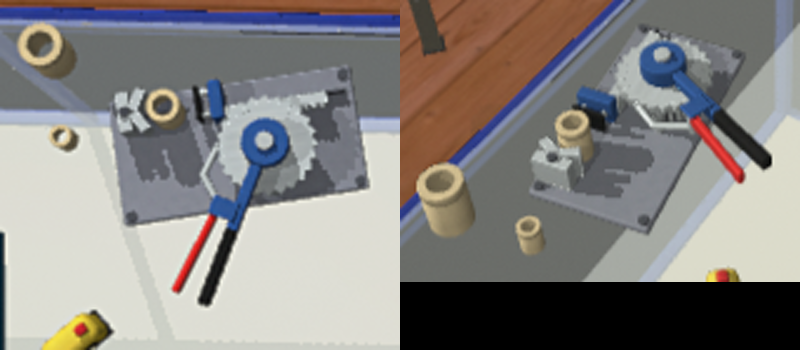

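The crop confirms it: the middle-sized ferrule stands between the black jaw pad and the vee anvil (crop (163,105), top (190,157)). The red trigger lies on the robot-left side of the black grip. Next I'll compute the axis and grip frame.

```bash
cat >> h.py <<'E'
def grip_pose(A,phi,z,r=0.14,dy=0.0,flip=1):
    x=np.array([np.cos(phi),np.sin(phi),0]); y=np.array([-x[1],x[0],0])
    Y=flip*y; Z=np.array([0,0,-1.]); R=np.c_[np.cross(Y,Z),Y,Z]
    p=np.array([A[0],A[1],0])+r*x+dy*y; p[2]=z
    return p,R
E
python3 - <<'E'
from h import *
from workcell import arm
hub={}
for n,box in (("top",(218,160,245,186)),("scene",(205,190,240,225))):
    s=np.load(n+"0.npz"); p=s["pixels"]; g=cv2.cvtColor(p,6)
    m=masks(p)["blue"]; k=np.zeros_like(m); u0,v0,u1,v1=box; k[v0:v1,u0:u1]=m[v0:v1,u0:u1]
    k=cv2.morphologyEx(cv2.morphologyEx(k,cv2.MORPH_CLOSE,np.ones((7,7))),cv2.MORPH_OPEN,cv2.getStructuringElement(2,(13,13)))
    c=max(cv2.findContours(k,0,1)[0],key=len); e=cv2.minEnclosingCircle(c); bx=cv2.fitEllipse(c)
    print(n,e,bx, ray(s,bx[0],.095),ray(s,bx[0],.085))
    hub[n]=ray(s,bx[0],.09)[:2]
    M=masks(p)
    for col in("black","red"):
        ce,a,r,px=blob(M[col],0,s,dict(top=(165,135,280,245),scene=(160,180,280,280))[n])
        w=np.array([ray(s,q,.076)[:2] for q in px]); v=np.linalg.svd(w-w.mean(0))[2][0]; v*=-np.sign(v[0])
        print(col,w.mean(0),np.degrees(np.arctan2(v[1],v[0])),np.ptp(w@v))
        c=w.mean(0); A=hub[n]; d=c-A; print(" r",np.hypot(*d),"ang",np.degrees(np.arctan2(d[1],d[0])),"offset",v[0]*d[1]-v[1]*d[0],"along",d@v)
E
```

```text
top ((230.34616088867188, 171.0), 9.25527286529541) ((230.4562530517578, 171.06549072265625), (17.583797454833984, 17.778440475463867), 31.734107971191406) [ 0.63917236 -0.08184318  0.095     ] [ 0.64088694 -0.08108475  0.085     ]
black [ 0.5015107 -0.0333763] 160.77906726768444 0.08462592286020776
 r 0.14662852089768666 ang 160.85525625370616 offset 0.00019497902169594156 along 0.14662839126112115
red [ 0.51425032 -0.00582319] 155.05201815974235 0.09158572164215667
 r 0.1467718214922235 ang 148.9782719216997 offset -0.015529697474793935 along 0.1459479224945888
scene ((221.25, 207.0), 10.077921867370605) ((221.23643493652344, 206.9843292236328), (18.432687759399414, 19.041105270385742), 95.28921508789062) [ 0.62877328 -0.06646309  0.095     ] [ 0.63484986 -0.07386734  0.085     ]
black [ 0.50122839 -0.03308216] 160.65974640298745 0.09436512059187435
 r 0.13574652892696218 ang 164.1464983689814 offset 0.00825579810228777 along 0.13549524682959485
red [ 0.51696707 -0.00823192] 154.80057520127093 0.10352177108065652
 r 0.13047985135352236 ang 151.6629179703619 offset -0.007141825384218897 along 0.13028425054249118
```

```bash
cat >> h.py <<'E'
A=np.array([.640,-.0815]); PHI0=np.radians(160.8); DY=-.014; Z=.053
def pose(th,z=Z,flip=1,dy=DY): return grip_pose(A,PHI0+th,z,dy=dy,flip=flip)
E
python3 - <<'E'
from h import *
from workcell import arm
for f in (1,-1):
    for th in (0,.6,1.1):
        for z in (.2,Z): print(f,th,z,np.round(arm.inverse_kinematics(*pose(th,z,f)),1))
E
```

```text
1 0 0.2 [ 20.  -11.2 -11.1   0.  -90.1  50.8]
1 0 0.053 [ 20.   -8.2 -24.    0.  -74.2  50.8]
1 0.6 0.2 [ 10.8 -11.3 -11.2   0.  -90.1  94.4]
1 0.6 0.053 [ 10.8  -8.3 -24.1   0.  -74.2  94.4]
1 1.1 0.2 [  3.1  -4.6  -5.2   0.  -89.4 130.7]
1 1.1 0.053 [  3.1  -1.4 -17.6   0.  -73.8 130.7]
-1 0 0.2 [  20.   -11.2  -11.1    0.   -90.1 -129.2]
-1 0 0.053 [  20.    -8.2  -24.     0.   -74.2 -129.2]
-1 0.6 0.2 [ 10.8 -11.3 -11.2   0.  -90.1 -85.6]
-1 0.6 0.053 [ 10.8  -8.3 -24.1   0.  -74.2 -85.6]
-1 1.1 0.2 [  3.1  -4.6  -5.2   0.  -89.4 -49.3]
-1 1.1 0.053 [  3.1  -1.4 -17.6   0.  -73.8 -49.3]
```

```bash
python3 - <<'E'
from h import *
from workcell import arm,viewer
p,R=pose(0,.2,-1); arm.goto(p,R)
p,R=pose(0,Z,-1); print(arm.move_linear(p,feed=.06,force_limit=8)); s=arm.state(); print(s["t"],s["tcp_pos"],p,s["force"],s["moment"])
a=viewer.snapshot("top")["pixels"][130:260,150:280]; b=viewer.snapshot("scene")["pixels"][180:310,160:290]
cv2.imwrite("pics/c2.png",cv2.resize(np.hstack([a,b]),(800,400),interpolation=2))
E
```

```text
False
4.875 [ 0.51251983 -0.02222635  0.05322021] [ 0.51239144 -0.0222374   0.053     ] [-0.46931011  1.15581062  0.52592579] [-0.00618581 -0.00475603  0.07915064]
```

View pics/c2.png

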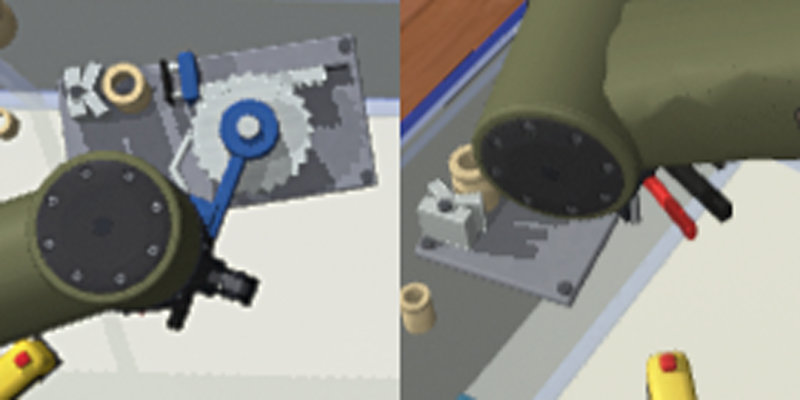

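The fingers are down with no contact force. The lever and clamp haven't moved: hub at (248,125) in the crop, and the trigger end visible at (690,235). Now the squeeze.

```bash
python3 - <<'E'
from h import *
from workcell import arm,viewer
f0=arm.state()["force"]; np.save("f0.npy",f0)
n=np.array([-np.sin(PHI0),np.cos(PHI0),0])
for o in (.6,.52,.47,.43,.40,.36,.3):
    arm.command_gripper(o,25); s=arm.state(); d=s["force"]-f0
    print(o,round(s["width"],3),round(85*s["width"],1),round(s["grip_force"],1),np.round(d,1),"tan",round(d@n,2),np.round(s["tcp_pos"],4))
arm.hold(.3); s=arm.state(); d=s["force"]-f0; print(s["t"],s["width"],s["grip_force"],d,d@n,s["moment"])
E
```

```text
0.6 0.603 51.2 0.0 [-0.6  0.8 -0.8] tan -0.55 [ 0.5124 -0.0223  0.053 ]
0.52 0.524 44.6 0.0 [ 0.3  0.8 -0.2] tan -0.83 [ 0.5124 -0.0223  0.053 ]
0.47 0.467 39.7 8.3 [-1.1 -0.8 -0.2] tan 1.1 [ 0.5124 -0.0222  0.0531]
0.43 0.431 36.7 5.8 [-4.5 -5.2  3.5] tan 6.39 [ 0.5119 -0.0236  0.0534]
0.4 0.401 34.1 7.7 [-4.1 -4.9  4.9] tan 5.94 [ 0.5118 -0.0239  0.0536]
0.36 0.371 31.5 24.3 [-5.9 -5.2  7. ] tan 6.88 [ 0.5117 -0.0239  0.0539]
0.3 0.364 31.0 24.3 [-5.4 -5.3  6.8] tan 6.81 [ 0.5117 -0.0239  0.0539]
7.0333 0.3628997652574988 24.343998921789876 [-5.11377243 -5.75978425  6.38197975] 7.121153334925979 [-1.71992105  1.82429101 -0.0585441 ]
```

```bash
python3 - <<'E'
from h import *
from workcell import arm
f0=np.load("f0.npy")
def tan(th):
    F=[]
    for _ in range(3): arm.hold(.03); F.append(arm.state()["force"]-f0)
    n=np.array([-np.sin(PHI0+th),np.cos(PHI0+th),0]); F=np.mean(F,0); return F@n,F@np.array([n[1],-n[0],0])
th=0; log=[]; base=[]
while th<1.12:
    st=.06 if th<.33 else .02
    th+=st; p,R=pose(th,Z,-1); arm.move_linear(p,R,feed=.03)
    t,r=tan(th); s=arm.state(); log.append((round(th,2),round(t,1),round(r,1),round(s["width"],3)))
    if t<0.7: break
    if s["width"]>.40 : print("width!"); break
np.save("th.npy",th); print(s["t"],s["grip_force"],s["force"]-f0,*log,sep="\n")
E
```

```text
15.8333
24.31909203529358
[4.76282315 2.15638542 4.4536594 ]
(0.06, np.float64(6.5), np.float64(3.0), 0.366)
(0.12, np.float64(5.9), np.float64(2.0), 0.369)
(0.18, np.float64(5.6), np.float64(1.8), 0.369)
(0.24, np.float64(5.9), np.float64(1.1), 0.367)
(0.3, np.float64(5.2), np.float64(0.3), 0.37)
(0.36, np.float64(5.5), np.float64(-0.3), 0.366)
(0.38, np.float64(4.9), np.float64(0.2), 0.367)
(0.4, np.float64(5.2), np.float64(-0.7), 0.364)
(0.42, np.float64(5.3), np.float64(-1.0), 0.366)
(0.44, np.float64(4.8), np.float64(-1.1), 0.363)
(0.46, np.float64(5.1), np.float64(-1.1), 0.368)
(0.48, np.float64(5.4), np.float64(-1.7), 0.367)
(0.5, np.float64(4.9), np.float64(-1.6), 0.364)
(0.52, np.float64(4.7), np.float64(-2.2), 0.364)
(0.54, np.float64(5.3), np.float64(-1.8), 0.367)
(0.56, np.float64(5.2), np.float64(-2.0), 0.363)
(0.58, np.float64(4.7), np.float64(-2.0), 0.365)
(0.6, np.float64(4.2), np.float64(-2.6), 0.365)
(0.62, np.float64(3.7), np.float64(-3.4), 0.361)
(0.64, np.float64(2.9), np.float64(-4.1), 0.362)
(0.66, np.float64(0.9), np.float64(-5.2), 0.364)
(0.68, np.float64(-0.7), np.float64(-5.0), 0.366)
```

The jaw has landed: the load on the hand fell from about 5 N to about 0 by 0.68 rad. I'll hold briefly, release gradually, withdraw and look.

```bash
python3 - <<'E'
from h import *
from workcell import arm,viewer
th=float(np.load("th.npy")); f0=np.load("f0.npy"); n=np.array([-np.sin(PHI0+th),np.cos(PHI0+th),0])
arm.hold(.5)
p,R=pose(th-.008,Z,-1); arm.move_linear(p,R,feed=.01)
arm.hold(.3)
for o in (.38,.41,.44,.47,.5,.55,.65,.8,1.0):
    arm.command_gripper(o); s=arm.state(); print(o,round(s["width"],3),round(s["grip_force"],1),round((s["force"]-f0)@n,1))
p,R=pose(th,.22,-1); print(arm.move_linear(s["tcp_pos"]*[1,1,0]+[0,0,.22],feed=.1))
arm.movej([-48.776,2.303,4.859,0,-92.561,-19.12])
s=arm.state(); print(s["t"],s["force"])
for k in ("top","scene"):
    s=viewer.snapshot(k); np.savez(k+"1.npz",**s)
a=np.load("top1.npz")["pixels"][110:260,120:280]; b=np.load("scene1.npz")["pixels"][170:320,120:280]
cv2.imwrite("pics/c3.png",cv2.resize(np.hstack([a,b]),(800,375),interpolation=2))
E
```

```text
0.38 0.381 5.1 -0.6
0.41 0.416 2.7 -2.1
0.44 0.443 1.8 -3.6
0.47 0.467 1.4 -3.9
0.5 0.497 1.1 -2.7
0.55 0.551 0.0 0.6
0.65 0.649 0.0 -0.7
0.8 0.801 0.0 -0.8
1.0 0.998 0.0 -0.7
False
22.7667 [-0.53201712 -0.88628578 -0.16410301]
```

View pics/c3.png

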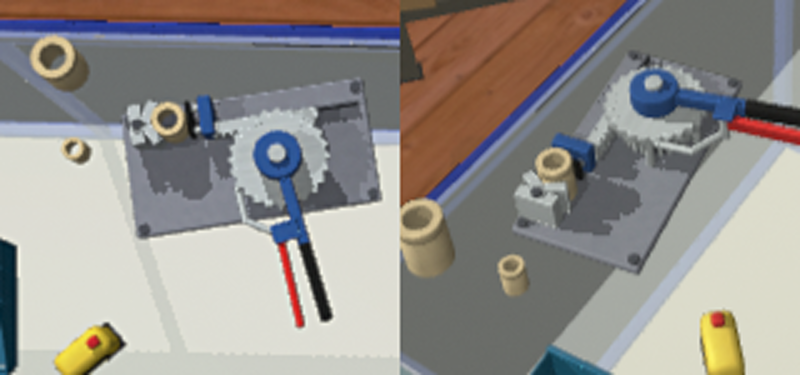

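The crop shows the ferrule upright at (168,118), seated in the vee with the jaw pad against it. The lever is eased back and free, the trigger has sprung out, and the surroundings are unmoved. Handing in.

```bash
python3 -c "
from workcell import arm
print(arm.sign_off())"
```

```text
the job is handed in; nothing more can be done
None
```

The job is handed in, with no verdict shown: I lifted the pawl and eased the lever back about 0.65 rad until the load left the hand, and the last picture shows the ferrule upright in the anvil, the lever let go and nothing nearby visibly moved.

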